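# Set the dosing unit by four clicks and prime it

## Robot

A 6-joint arm with a two-finger parallel gripper is mounted at the origin on a cart in front of the work surface, level with it; the furniture and walls round the work are solid. World frame = base frame: x ahead of the robot, y to its left, z up, the work surface at z = 0. Lengths are in m, angles in rad, forces in N, time in s.
With the tool pointing down it reaches from about 0.325 to 0.775 m from the base axis. Payload 5.5 kg.
Tool frame: the origin (TCP) lies on the centre line of the jaws, within the pads' length; the fingertips stand robot.tips_ahead ahead of it and the grasp point (between the pads) lies 11 mm behind it (robot.tips_ahead is the distance from the TCP to the fingertips, in m); z points along the fingers, y is the direction in which the jaws open and shut (so a half turn about z gives the same grasp; the last joint's range is limited). The gripper opens to 85 mm and grips with 20 to 120 N. Pads are 22 mm wide; open, the fingers measure 114 mm over their backs; the gripper's body (76 mm by 85 mm) begins 54 mm behind the grasp point. The pads swing forward as they close: fully open they stand 13 mm farther back than shut.
Start: joints at [-1.216, 0.091, 1.231, -0, 1.82, -0.057], TCP at [0.24, -0.55, 0.239] pointing down, gripper open.
Joint ranges: [-2.87, 2.87], [-0.86, 2.18], [0.17, 2.46], [-1.51, 4.65], [0.06, 2.69], [-2.65, 2.65]. Speed limits (rad/s): [2.57, 2.57, 3.01, 3.14, 3.14, 3.14].

## Interface

Orientations are given as a 3x3 rotation matrix whose columns are the frame's x, y, z axes.
In Python, from station import robot gives the robot as it stands.
- The arm moves only by the tool servo_tool, never from a script. Its argument "targets" is a list of rows, each a list of 3 entries, a list of its own where there are three numbers: the turn, a rotation vector about the tool's x, y, z in degrees, then the shift along the tool's x, y, z in cm, then the opening in per cent of the stroke, from 0 (shut) to 100 (fully open). A call has 1 to 5 rows; each row shifts and turns the pose as measured when the row begins, along the tool's axes as they then stand; what a row does not reach is not made up. A row lasts 1/12 s, in which the tool goes at most 41.7 mm and 7.16 degrees, less where a joint would pass 70% of its speed; a pose out of reach is approached as far as the arm can. A call is refused whole if a number of a shift passes 4.17 or a number of a turn 7.16, either way. A call with a gripper value outside its range is refused whole. The fingers move at their own pace and stop on an object; "newtons" is the grip in N (left out, the last holds). Time passes only in rows, so rows that do not move let the fingers close. It gives the time, the measured TCP pose, the force and the opening at its end, in the units of the state.
- robot.state(): the state, without advancing time (a new reading comes with each control period).
- robot.snapshot(name): name is "side" or "top"; returns the picture (400x640x3 uint8, blue, green, red); there is no depth.
- robot.camera_info(name): a dict with "intrinsics" (3x3 intrinsics, pixels), "dist_coeffs" ([k1, k2, p1, p2, k3] as OpenCV has them; the pictures are not rectified), "rvec" (rotation vector, rad) and "tvec" (3), from world to camera coordinates, as OpenCV has them. Camera axes: x right, y down, z forward; pixel columns grow to the right and rows downward; lengths in m; the calibration is good to about 2 mm. A picture is of the moment at which its call begins. camera_info takes no time and is no camera call.
- robot.sign_off(): hands the job in, once; it reports no verdict.
The state is a dict: "time": time; "joints": joint angles; "qvel": joint speeds; "joint_torque": joint torques, N m; "ee_pos": TCP position; "tool_rot": TCP orientation; "wrist_force": force on the tool from outside, world axes, zero at the start; "ft_torque": the same for the moment, N m; "gripper_width": finger opening in m.
Only numpy, scipy, OpenCV 4.12 (cv2) and the standard library are available. Lean on these libraries where they do the work, as an engineer would, in place of code of your own. Each camera call takes 0.05 s, during which the arm holds its last target.

## Task

The dosing unit's click knob stands at its zero. Turn the black bar knob clockwise by exactly four clicks, counted by feel (take up its free play first; that is no click), then press the grey plunger down until it bottoms firmly on its stop, keep it pressed for a moment and let go. The plunger stays down with its red ring level with the rim of its collar; do not disturb the bottles, vials, cup and loupe standing round the unit.

Things in the scene. Friction and masses are not known exactly. Their poses are not given: they have to be found in the camera images.
- dosing_unit: White wedge-shaped console fixed to the table, 134 mm deep, 180 mm wide, 34 mm high at its front edge, 111 mm at its rear, with a blue sloped front panel. Origin under its middle on the table, x to its rear, z up.
- panel: Blue sloped panel. Origin in the middle of its surface; z squarely out of it (30 degrees from vertical, leaning to the front), x up the slope, y to the left as one faces it. Knob axis at (0, 42) mm, plunger axis at (0, -42) mm, both parallel to z. Nothing else rises from it but the plunger's collar.
- knob_grip (a point): Black bar knob: skirt 44 mm across, up to 10 mm above the panel; on it a bar 42 mm long, 14 mm thick, from 10 to 41 mm above the panel, a white line on one end. Point on the axis, 28 mm above the panel; x along the bar to the white line, z out of the panel. Clockwise is negative about z. At the start the line points up the slope or up to 40 degrees left of it.
- knob_foot (a point): Where the knob's axis meets the panel. The knob has 0 to 40 degrees of free play, different every time, before it picks up the click wheel, so its angle does not tell the clicks. Turning it back within 40 degrees of play is free; released, knob and wheel stay. No regrasp counts as a click. Too far to turn in one grasp.
- knob_axis (a point): Point on the knob's axis at the bar's top, 41 mm above the panel. Clicks come every 24 degrees, six in all, then a hard stop. The wheel resists with 0.2 to 0.4 N m when picked up, fading to nothing 12 degrees on, at the top of the click; there it snaps by itself into the next notch and leaves the knob loose (under 0.08 N m) for the other 12 degrees, until it is picked up again.
- plunger_top (a point): Centre of the top of the plunger's round grey cap (28 mm across, 11 mm thick, on a steel rod 10 mm thick). It slides along the panel's z against 2 N of friction and stays where it is left; fully out, this point is 57 mm above the panel. It starts 0 to 3 mm down.
- plunger_ring (a point): Centre of the red ring (3 mm wide) on the plunger's rod, 23 mm below the cap's top. Bottomed after four clicks it is level with the collar's rim.
- collar_rim (a point): Middle of the upper rim of the aluminium collar round the plunger's rod (22 mm across, 34 mm at its foot), 12 mm above the panel. The plunger bottoms on a hidden stop: at zero clicks 6 mm down from fully out, 4 mm deeper for every click, so 22 mm down after four (cap's top 35 mm above the panel).
- foot (a joint): Travel (m) of the sprung foot at the plunger's lower end, inside the unit: 0 unloaded, 0.001 for every 7 N with which the plunger presses on the stop, 0.0025 at most. The plunger yields 1 to 2 mm under a firm press of 8 to 15 N and comes back when let go.
- vial_a1: small sample vial, yellowish with a white cap, 23x23x56 mm, origin at the middle of its underside; a bystander
- vial_b2: small sample vial, bluish with a black cap, 23x23x56 mm, origin at the middle of its underside; a bystander
- bottle_k1: orange-brown reagent bottle with a white cap, 27x27x66 mm, origin at the middle of its underside; a bystander
- bottle_b1: dark brown reagent bottle with a blue cap, 28x28x78 mm, origin at the middle of its underside; a bystander
- mix_cup_a: white mixing cup, 57 mm across, 48 mm tall, origin at the middle of its underside; a bystander
- loupe: black stand loupe, 44 mm across, 46 mm tall, origin at the middle of its underside; a bystander
Not all that is in view belongs to the job. Of the things that look like the dosing_unit, the largest one is meant.

How it is judged:
On the way:
1. the plunger is pressed firmly (about 4 N or more on the stop) and bottoms at the depth of four clicks (value of joint foot above 0.0006 m and z of plunger_top in the frame of panel between 0.0312 and 0.035 m), for 0.2 s.
At the end, for the whole second after the job is handed in: The plunger has been pressed on the stop that four clicks set, is left down there with its cap's top 35 mm above the panel (give or take 1.8 mm), the red ring level with the collar's rim (z of plunger_top in the frame of panel between 0.0332 and 0.0368 m); the robot touches nothing.
It fails at once if a bystander (bottle, vial, cup or loupe) is moved by more than 20 mm (distance of any of vial_a1, vial_b2, bottle_k1, bottle_b1, mix_cup_a, loupe from where it was at the start of the episode above 0.02 m).
It also fails if it takes over 72 s, if anything falls off the work surface, if the arm or the gripper's body presses on something with over 40 N, if the wrist force passes 120 N, or if a joint passes its speed limit or range.

## Working session

There is one attempt and no reset: what is moved stays moved. The work goes in short steps, Python scripts to look and compute and a tool call to move; the robot and the scene stay as the last step left them, time stands still between calls to the robot, and variables do not carry over. Pictures are saved under pics/ and viewed, and the job is handed in when it is done.

Besides the shell and the picture viewer there is one more tool, called after "Request:" as name([rows], argument=value, ...), one row to a line, values as JSON. servo_tool: Moves the arm, as the interface text tells. Its arguments: {"type":"object","properties":{"targets":{"type":"array","items":{"type":"array"}},"newtons":{"type":"number"}},"required":["targets"]}

```bash
mkdir -p pics; ls
cat > h.py <<'E'
import numpy as np, cv2
from station import robot
def cam(n):
    c=robot.camera_info(n);return np.array(c["intrinsics"],float),np.array(c["dist_coeffs"],float),np.array(c["rvec"],float),np.array(c["tvec"],float)
def ray(n,px):
    K,d,r,t=cam(n);R=cv2.Rodrigues(r)[0]
    u=cv2.undistortPoints(np.array(px,float).reshape(-1,1,2),K,d).reshape(-1,2)
    D=np.c_[u,np.ones(len(u))]@R
    return -R.T@t.ravel(), D/np.linalg.norm(D,axis=1)[:,None]
def onz(n,px,z):
    o,D=ray(n,px);return o+D*((z-o[2])/D[:,2])[:,None]
def proj(n,P):
    K,d,r,t=cam(n);return cv2.projectPoints(np.array(P,float).reshape(-1,1,3),r,t,K,d)[0].reshape(-1,2)
def tri(p1,p2,a="side",b="top"):
    o1,D1=ray(a,p1);o2,D2=ray(b,p2)
    d1,d2=D1[0],D2[0];A=np.c_[d1,-d2];s=np.linalg.lstsq(A,o2-o1,rcond=None)[0]
    P,Q=o1+s[0]*d1,o2+s[1]*d2
    return (P+Q)/2,np.linalg.norm(P-Q)
E
python3 - <<'E'
from h import *
for n in("side","top"):
    cv2.imwrite(f"pics/{n}0.png",robot.snapshot(n)); o,_=ray(n,[[320,200]]);print(n,o,_)
print(robot.tips_ahead,robot.state())
E
```

```text
pics
side [ 0.55514953 -0.62175927  0.72709772] [[ 0.04218615  0.74437514 -0.66642778]]
top [0.37241136 0.0838305  1.15222731] [[ 0.23464711 -0.00957949 -0.97203342]]
0.008 {'time': 0.1, 'joints': array([-1.21573415e+00,  9.18135418e-02,  1.23177185e+00, -9.44736127e-07,
        1.81979897e+00, -5.66775208e-02]), 'qvel': array([-4.61157552e-04, -2.17634394e-04, -4.11939079e-03,  2.93440630e-04,
       -3.97128741e-05, -8.16703916e-04]), 'joint_torque': array([ 1.61406686e-03, -4.60214424e+01, -4.19220579e+01, -1.88886447e-04,
        1.06594784e-02,  1.21513867e-05]), 'ee_pos': array([ 0.24005026, -0.54962789,  0.23824237]), 'tool_rot': array([[ 9.16426099e-01,  4.00203468e-01, -6.23743254e-04],
       [ 4.00203942e-01, -9.16424565e-01,  1.67963133e-03],
       [ 1.00580642e-04, -1.78888249e-03, -9.99998395e-01]]), 'wrist_force': array([-0.56817153,  0.62952554,  0.22857872]), 'ft_torque': array([-0.03257312, -0.00295875, -0.05541101]), 'gripper_width': 0.08552834442917215}
```

```bash
ls pics
```

```text
side0.png
top0.png
```

View pics/side0.png

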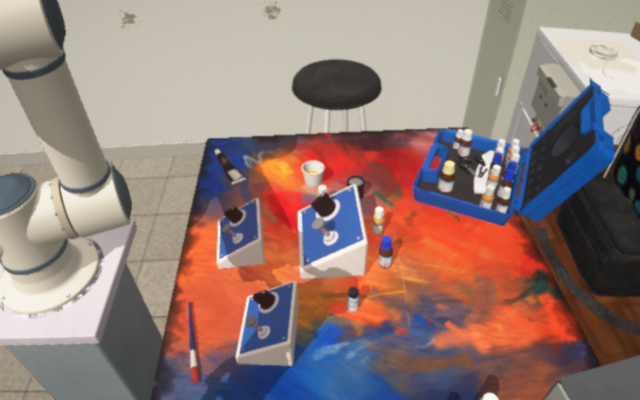

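View pics/top0.png

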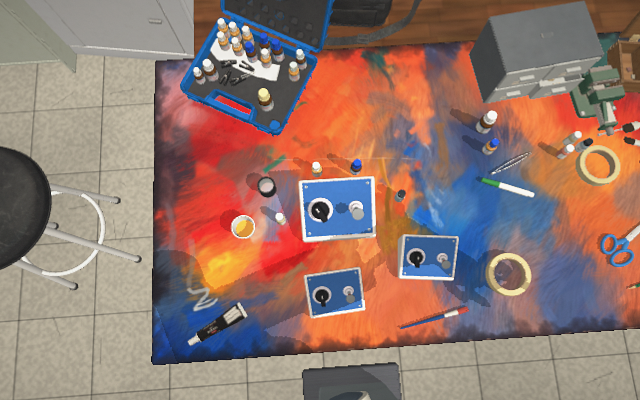

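Three console candidates, seen in top / side: A (338,209)/(333,235), B (335,292)/(240,235), C (428,258)/(268,325). A is clearly the largest, so I take a close crop of it.

Run:
```python
import cv2
t=cv2.imread("pics/top0.png")[140:260,230:410];s=cv2.imread("pics/side0.png")[150:290,280:420]
cv2.imwrite("pics/tc.png",cv2.resize(t,None,fx=4.4,fy=4.4,interpolation=cv2.INTER_CUBIC))
cv2.imwrite("pics/sc.png",cv2.resize(s,None,fx=4.2,fy=4.2,interpolation=cv2.INTER_CUBIC))
```

```text
(no output)
```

View pics/tc.png

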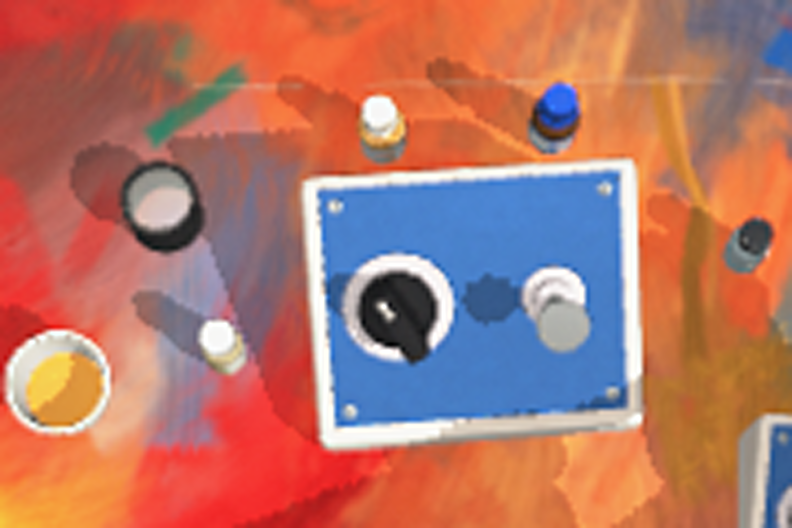

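View pics/sc.png

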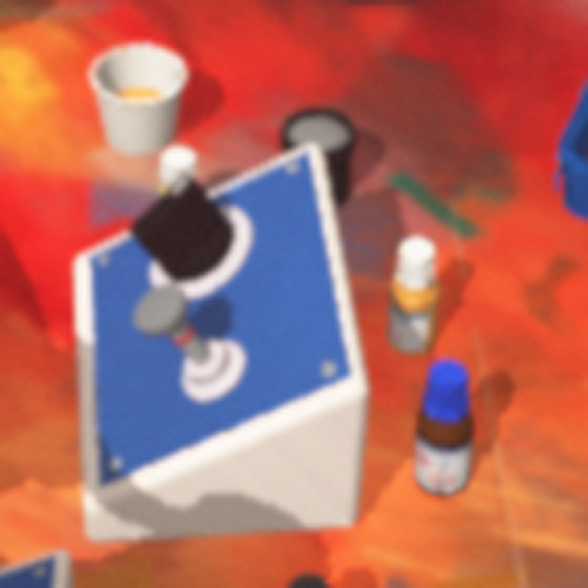

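```bash
cat > pan.py <<'E'
from h import *
def corners(n,lo,hi):
    im=cv2.imread(f"pics/{n}0.png");
    m=cv2.inRange(cv2.cvtColor(im,cv2.COLOR_BGR2HSV),(100,110,60),(125,255,255))
    z=np.zeros_like(m);z[lo[1]:hi[1],lo[0]:hi[0]]=m[lo[1]:hi[1],lo[0]:hi[0]]
    z=cv2.morphologyEx(z,cv2.MORPH_OPEN,np.ones((3,3)))
    cs=max(cv2.findContours(z,0,1)[0],key=cv2.contourArea);h=cv2.convexHull(cs)
    for e in np.arange(2,20,.5):
        a=cv2.approxPolyDP(h,e,True)
        if len(a)==4:break
    a=a.reshape(-1,2).astype(float)
    # refine: fit lines on contour points near each edge
    P=cs.reshape(-1,2).astype(float);L=[]
    for i in range(4):
        p,q=a[i],a[(i+1)%4];d=(q-p)/np.linalg.norm(q-p);nn=np.array([-d[1],d[0]])
        s=(P-p)@d;w=abs((P-p)@nn);k=(w<2)&(s>6)&(s<np.linalg.norm(q-p)-6)
        v=cv2.fitLine(P[k].astype(np.float32),cv2.DIST_HUBER,0,.01,.01).ravel();L.append(np.cross([v[2],v[3],1],[v[2]+v[0],v[3]+v[1],1]))
    out=[]
    for i in range(4):
        x=np.cross(L[i-1],L[i]);out.append(x[:2]/x[2])
    return np.array(out)
E
python3 - <<'E'
from pan import *
T=corners("top",(295,170),(382,245));S=corners("side",(290,180),(372,285))
print(T.round(1),S.round(1))
def order(px,n):
    W=onz(n,px,.07)[:,:2];c=W.mean(0)
    # FL,RL,RR,FR
    k=lambda sx,sy:px[np.argmax(sx*(W[:,0]-c[0])+sy*(W[:,1]-c[1]))]
    return [k(-1,1),k(1,1),k(1,-1),k(-1,-1)]
T=order(T,"top");S=order(S,"side")
Q=[]
for a,b in zip(S,T):
    p,e=tri([a],[b]);Q.append(p);print(p.round(4),round(e,4))
Q=np.array(Q);c=Q.mean(0);x=(Q[1]+Q[2]-Q[0]-Q[3]);y=Q[0]+Q[1]-Q[2]-Q[3]
print("size",np.linalg.norm(x)/2,np.linalg.norm(y)/2)
u,s,vt=np.linalg.svd(Q-c);z=vt[2]*np.sign(vt[2][2]);print(c,z,np.degrees(np.arccos(z[2])),s)
yaw=np.arctan2(x[1],x[0]);print(np.degrees(yaw),np.degrees(np.arctan2(-y[0],y[1])))
E
```

```text
[[370.  182. ]
 [370.  233. ]
 [304.4 233. ]
 [307.3 182. ]] [[352.7 191.6]
 [361.4 236.5]
 [303.  265.3]
 [303.  211.6]]
[0.5601 0.116  0.0345] 0.0052
[0.6694 0.0999 0.1013] 0.004
[ 0.6625 -0.0451  0.1101] 0.0077
[ 0.5515 -0.0426  0.0337] 0.0001
size 0.13173953221562112 0.15203854946032358
[0.61087455 0.03203863 0.06989139] [-0.54222759  0.04874509  0.83881652] 32.984642376551236 [0.15256235 0.13134325 0.00389411]
-4.808381236730873 -2.926208302201263
```

```bash
cat > fit.py <<'E'
from h import *
from scipy.optimize import least_squares
T=np.array([(350,411),(335,206),(604,188),(613,394)])/4.4-.39+[230,140]   # FL RL RR FR
S=np.array([(103,260),(292,167),(328,369),(116,464)])/4.2-.38+[280,150]
sl=np.radians(30)
def frame(p):
    cx,cy,yaw=p[:3];c,s=np.cos(yaw),np.sin(yaw);Rz=np.array([[c,-s,0],[s,c,0],[0,0,1]])
    R=Rz@np.array([[np.cos(sl),0,-np.sin(sl)],[0,1,0],[np.sin(sl),0,np.cos(sl)]])
    return R,np.array([cx,cy,.0725])
def res(p):
    R,c=frame(p);a,b=p[3:5]
    Q=np.array([[-a,b,0],[a,b,0],[a,-b,0],[-a,-b,0]])@R.T+c
    return np.r_[(proj("top",Q)-T).ravel()-np.tile(p[5:7],4),(proj("side",Q)-S).ravel()-np.tile(p[7:9],4),p[5:9]*.5]
r=least_squares(res,[.61,.03,0,.06,.07,0,0,0,0]);p=r.x
R,c=frame(p)
E
python3 - <<'E'
from fit import *
print(p,np.degrees(p[2]),r.fun.round(2));print(R.round(4),c)
for n in("top","side"):
    im=cv2.imread(f"pics/{n}0.png");
    for q,col in(((0,.042,.041),(0,255,0)),((0,.042,0),(0,255,255)),((0,-.042,.012),(0,255,255)),((0,-.042,.057),(0,255,0)),((.0773,.09,0),(255,0,255)),((-.0773,.09,0),(255,0,255)),((-.0773,-.09,0),(255,0,255)),((.0773,-.09,0),(255,0,255))):
        u=proj(n,R@np.array(q)+c)[0];print(n,q,u.round(1))
E
```

```text
[ 6.10405072e-01  3.33756230e-02  3.29074334e-04  5.80306192e-02
  7.19348439e-02 -3.25164818e-01 -9.51250437e-03  8.14863118e-03
  2.60609327e-01] 0.018854570489032302 [ 0.08  0.11 -0.07  0.17  0.13 -0.   -0.23 -0.28 -0.   -0.15  0.11  0.15
  0.13  0.04 -0.23  0.03 -0.16 -0.    0.    0.13]
[[ 8.66e-01 -3.00e-04 -5.00e-01]
 [ 3.00e-04  1.00e+00 -2.00e-04]
 [ 5.00e-01  0.00e+00  8.66e-01]] [0.61040507 0.03337562 0.0725    ]
top (0, 0.042, 0.041) [320.3 214.7]
top (0, 0.042, 0) [319.8 209.3]
top (0, -0.042, 0.012) [355.5 208.3]
top (0, -0.042, 0.057) [357.6 214.3]
top (0.0773, 0.09, 0) [297.  179.1]
top (-0.0773, 0.09, 0) [302.  241.1]
top (-0.0773, -0.09, 0) [376.1 235.8]
top (0.0773, -0.09, 0) [374.1 173.8]
side (0, 0.042, 0.041) [317.7 198.3]
side (0, 0.042, 0) [327.4 210.1]
side (0, -0.042, 0.012) [327.7 234.9]
side (0, -0.042, 0.057) [316.2 221.7]
side (0.0773, 0.09, 0) [356.  180.8]
side (-0.0773, 0.09, 0) [296.7 209.7]
side (-0.0773, -0.09, 0) [299.2 270.9]
side (0.0773, -0.09, 0) [368.  240.7]
```

Run:
```python
from fit import *
im=cv2.imread("pics/top0.png");g=im.max(2)
def onpanel(n,px,h):
    o,D=ray(n,px);z=R[:,2];s=((c+z*h-o)@z)/(D@z);return (o+D*s[:,None]-c)@R
u=proj("top",(R@np.array([0,.042,.041])+c))[0].astype(int)
print(g[u[1]-12:u[1]+12,u[0]-12:u[0]+12])
ys,xs=np.nonzero(g[200:226,308:334]<60);
P=onpanel("top",np.c_[xs+308,ys+200],.041)[:,:2]*1000;print(P.mean(0).round(1))
i=P[:,0].argsort();print(P[i][:8].round(0))
# line: tip points
for q in((386,310),(413,361)):
    print(onpanel("top",[np.array(q)/4.4-.39+[230,140]],.041)[0]*1000)
```

```text
[[158 161 174 203 222 222 218 169 130  97  58  45  47  43  69 133 160 208
  253 248 248 252 235 201]
 [139 144 193 201 199 191 125  56  53  24  32  40  48  46  45  42  38  94
  214 253 247 248 249 230]
 [147 170 203 201 192 128  52  26  28  27  30  38  50  48  48  48  45  46
   98 214 252 247 249 239]
 [135 205 203 199 157  52  26  30  29  34  32  36  45  50  51  49  50  46
   45 112 229 249 247 249]
 [156 205 200 188  88  30  30  30  31  34  37  33  37  44  49  49  50  48
   45  53 169 254 248 249]
 [173 202 195 153  37  34  28  29  38  43  45  40  33  38  48  50  50  50
   49  40 110 232 250 249]
 [183 206 198 146  29  36  33  59 102  96  44  41  33  33  41  49  50  50
   48  44  54 168 252 249]
 [180 201 188 112  33  36  36  98 222 255  38  44  40  31  36  44  49  50
   49  45  37 155 254 248]
 [204 199 186 100  31  36  32  59 148 227 150  40  47  37  33  36  42  48
   50  47  38 155 254 248]
 [171 197 183  97  32  37  36  34  57 152 242 158  45  44  34  34  36  49
   49  46  35 157 254 250]
 [165 204 194 137  28  37  37  37  34  90 161  95  46  50  43  32  34  44
   47  43  53 17
[... 820 characters left out ...]
[199 198 197 197 197 196 197 204 212 216 224 230 231 206  95  42  47  57
  128 193 199 197 196 195]
 [199 199 198 199 199 198 199 198 197 196 199 202 205 205 173  97 126 186
  191 200 197 196 196 198]
 [201 200 200 200 199 199 198 199 198 197 195 194 195 197 197 186 189 199
  197 197 196 196 196 198]
 [201 201 201 201 199 199 199 199 198 197 196 195 196 198 199 199 197 195
  194 196 195 196 196 196]
 [199 200 202 200 200 199 199 199 199 199 198 198 198 199 199 199 197 195
  195 195 195 196 196 193]]
[ 9.4 41.3]
[[-16.  32.]
 [-16.  34.]
 [-16.  37.]
 [-14.  32.]
 [-13.  34.]
 [-13.  37.]
 [-13.  39.]
 [-11.  30.]]
[11.62408001 47.93840582 41.        ]
[-17.32256717  35.71246171  41.        ]
```

```bash
cat > plan.py <<'E'
from fit import *
from scipy.spatial.transform import Rotation as Ro
def pose(psi,tau):
    # tool y azimuth psi (deg) in panel-up-slope sense, tau tilt deg (30 = square to panel)
    a=np.radians(psi);y=np.array([np.cos(a),np.sin(a),0]);z=np.array([0,0,-1.]);D=np.c_[np.cross(y,z),y,z]
    return Ro.from_euler('y',-tau,degrees=True).as_matrix()@D
def cur(st):
    Rt=np.array(st["tool_rot"]);z=Rt[:,2];tau=np.degrees(np.arctan2(z[0],-z[2]))
    y=Ro.from_euler('y',tau,degrees=True).as_matrix()@Rt[:,1]
    return np.degrees(np.arctan2(y[1],y[0])),tau
def pan(P): return (np.array(P)-c)@R
def W(q): return R@np.array(q)+c
def rows(P1,psi1,tau1,n,nout=5,show=True):
    st=robot.state();Rc=np.array(st["tool_rot"]);Pc=np.array(st["ee_pos"]);psi0,tau0=cur(st)
    out=[]
    for i in range(1,min(n,nout)+1):
        f=i/n;Rn=pose(psi0+(psi1-psi0)*f,tau0+(tau1-tau0)*f);Pn=np.array(st["ee_pos"])*(1-f)+np.array(P1)*f
        rv=Ro.from_matrix(Rc.T@Rn).as_rotvec(degrees=True);sh=Rc.T@(Pn-Pc)*100
        out.append([rv.round(1).tolist(),sh.round(2).tolist()]);Rc,Pc=Rn,Pn
    for o in out:print(o)
def rep():
    st=robot.state();psi,tau=cur(st);z=R[:,2]
    print("t",round(st["time"],2),"pan mm",(pan(st["ee_pos"])*1000).round(1),"psi",round(psi,1),"tau",round(tau,1),"zerr",(R.T@np.array(st["tool_rot"])[:,2]).round(3),"w",round(st["gripper_width"]*1000,1),
     "F",(R.T@np.array(st["wrist_force"])).round(1),"T",(R.T@np.array(st["ft_torque"])).round(3),"j",np.degrees(st["joints"]).round(0))
E
python3 - <<'E'
from plan import *
rep(); rows(W((0,.042,.16)),115,30,28,5)
print(W((0,.042,.16)))
E
```

```text
t 0.1 pan mm [-238.  -582.9  328.8] psi -66.4 tau -0.0 zerr [-0.501  0.002 -0.866] w 85.5 F [-0.4  0.6  0.5] T [-0.056 -0.003 -0.032] j [-70.   5.  71.  -0. 104.  -3.]
[[-0.6, 0.9, -6.5], [1.84, -1.63, 0.1]]
[[-0.6, 0.9, -6.5], [2.01, -1.41, 0.12]]
[[-0.7, 0.8, -6.5], [2.16, -1.18, 0.14]]
[[-0.8, 0.7, -6.5], [2.28, -0.93, 0.15]]
[[-0.9, 0.6, -6.5], [2.36, -0.67, 0.17]]
[0.53039126 0.07534929 0.21106406]
```

Request:
servo_tool([
  [[-0.6, 0.9, -6.5], [1.8, -1.6, 0.1], 60],
  [[-0.6, 0.9, -6.5], [2.0, -1.4, 0.1], 60],
  [[-0.7, 0.8, -6.5], [2.2, -1.2, 0.1], 60],
  [[-0.8, 0.7, -6.5], [2.3, -0.9, 0.1], 60],
  [[-0.9, 0.6, -6.5], [2.4, -0.7, 0.2], 60],
], newtons=40)

```text
time: 0.52
ee_pos: [0.2909, -0.4362, 0.2282]
tool_rot: [[0.542, 0.835, 0.092], [0.839, -0.545, 0.004], [0.054, 0.075, -0.996]]
wrist_force: [1.4, 0.3, -0.3]
gripper_width: 0.0513
```

Run:
```python
from plan import *
rep(); rows(W((0,.042,.16)),115,30,25,5)
```

```text
t 0.52 pan mm [-198.9 -469.5  294.7] psi -33.0 tau 5.3 zerr [-0.419  0.004 -0.908] w 51.3 F [ 1.1  0.2 -1. ] T [ 0.008  0.005 -0.008] j [-63.  -9.  86.   5. 101. -29.]
[[-1.0, 0.3, -5.9], [2.23, -0.32, 0.16]]
[[-0.9, 0.4, -5.9], [2.25, -0.09, 0.17]]
[[-0.9, 0.3, -5.9], [2.25, 0.14, 0.19]]
[[-1.0, 0.2, -5.9], [2.22, 0.37, 0.2]]
[[-1.0, 0.1, -5.9], [2.17, 0.59, 0.22]]
```

Request:
servo_tool([
  [[-1.0, 0.3, -6.5], [2.3, -0.4, -0.2], 60],
  [[-0.9, 0.4, -6.5], [2.3, -0.1, -0.2], 60],
  [[-0.9, 0.3, -6.5], [2.3, 0.2, -0.1], 60],
  [[-1.0, 0.2, -6.5], [2.3, 0.5, 0], 60],
  [[-1.0, 0.1, -6.5], [2.3, 0.7, 0.1], 60],
])

```text
time: 0.93
ee_pos: [0.3382, -0.3224, 0.2351]
tool_rot: [[-0.02, 0.984, 0.179], [1.0, 0.019, 0.008], [0.005, 0.179, -0.984]]
wrist_force: [-0.3, 0.3, 1.0]
gripper_width: 0.0513
```

Run:
```python
from plan import *
rep(); rows(W((0,.042,.16)),115,30,19,5)
```

```text
t 0.93 pan mm [-154.5 -355.7  277. ] psi 1.1 tau 10.3 zerr [-0.337  0.008 -0.941] w 51.3 F [0.3 0.3 1. ] T [-0.055 -0.001  0.006] j [-54. -22.  96.   9. 100. -53.]
[[-1.0, -0.6, -6.0], [2.07, 1.01, 0.32]]
[[-1.0, -0.2, -6.0], [1.96, 1.22, 0.32]]
[[-1.0, -0.3, -6.0], [1.82, 1.41, 0.34]]
[[-1.0, -0.4, -6.0], [1.67, 1.59, 0.36]]
[[-0.9, -0.5, -6.0], [1.49, 1.75, 0.38]]
```

Request:
servo_tool([
  [[-1.0, -0.5, -6.5], [2.3, 1.1, 0.2], 60],
  [[-1.0, -0.2, -6.5], [2.2, 1.4, 0.2], 60],
  [[-1.0, -0.3, -6.5], [2.0, 1.6, 0.2], 60],
  [[-1.0, -0.4, -6.5], [1.9, 1.8, 0.3], 60],
  [[-0.9, -0.5, -6.5], [1.7, 2.0, 0.3], 60],
])

```text
time: 1.35
ee_pos: [0.3914, -0.1975, 0.2328]
tool_rot: [[-0.555, 0.787, 0.27], [0.818, 0.575, 0.005], [-0.151, 0.224, -0.963]]
wrist_force: [0.2, -0.3, -0.4]
gripper_width: 0.051
```

Run:
```python
from plan import *
rep(); rows(W((0,.042,.16)),115,30,14,5)
```

```text
t 1.35 pan mm [-109.6 -230.8  248.4] psi 35.1 tau 15.7 zerr [-0.248  0.005 -0.969] w 51.0 F [-0.  -0.3 -0.4] T [-0.021  0.109  0.012] j [-39. -33. 104.  10.  96. -72.]
[[-0.6, -0.9, -5.7], [1.07, 1.87, 0.43]]
[[-0.7, -0.7, -5.7], [0.88, 1.96, 0.43]]
[[-0.7, -0.8, -5.7], [0.69, 2.03, 0.45]]
[[-0.6, -0.8, -5.7], [0.49, 2.09, 0.47]]
[[-0.5, -0.9, -5.7], [0.29, 2.12, 0.48]]
```

Request:
servo_tool([
  [[-0.6, -0.9, -6.5], [1.2, 2.1, 0.3], 60],
  [[-0.7, -0.7, -6.5], [1.0, 2.2, 0.4], 60],
  [[-0.7, -0.8, -6.5], [0.8, 2.3, 0.4], 60],
  [[-0.6, -0.8, -6.5], [0.5, 2.3, 0.5], 60],
  [[-0.5, -0.9, -6.5], [0.3, 2.4, 0.5], 60],
])

```text
time: 1.77
ee_pos: [0.4429, -0.0801, 0.2255]
tool_rot: [[-0.873, 0.33, 0.358], [0.355, 0.935, 0.005], [-0.333, 0.131, -0.934]]
wrist_force: [-0.1, -0.2, 0.4]
gripper_width: 0.0512
```

Run:
```python
from plan import *
rep(); rows(W((0,.042,.16)),115,30,9,5)
```

```text
t 1.77 pan mm [ -68.6 -113.4  216.3] psi 69.2 tau 21.0 zerr [-0.157  0.005 -0.988] w 51.2 F [ 0.2 -0.2  0.4] T [-0.014  0.208  0.019] j [-20. -38. 109.   7.  89. -88.]
[[-0.1, -1.0, -5.1], [-0.18, 1.91, 0.51]]
[[-0.2, -1.0, -5.1], [-0.34, 1.89, 0.51]]
[[-0.1, -1.0, -5.1], [-0.5, 1.85, 0.53]]
[[-0.1, -1.0, -5.1], [-0.65, 1.8, 0.54]]
[[0.0, -1.0, -5.1], [-0.8, 1.73, 0.56]]
```

Request:
servo_tool([
  [[-0.1, -1.0, -5.7], [-0.2, 2.1, 0.5], 60],
  [[-0.2, -1.0, -5.7], [-0.4, 2.1, 0.5], 60],
  [[-0.1, -1.0, -5.7], [-0.6, 2.1, 0.5], 60],
  [[-0.1, -1.0, -5.7], [-0.7, 2.0, 0.6], 60],
  [[0, -1.0, -5.7], [-0.9, 1.9, 0.6], 60],
])

```text
time: 2.18
ee_pos: [0.494, 0.0236, 0.2158]
tool_rot: [[-0.885, -0.147, 0.441], [-0.161, 0.987, 0.006], [-0.436, -0.066, -0.898]]
wrist_force: [-0.1, -0.6, -0.3]
gripper_width: 0.0512
```

Run:
```python
from plan import *
rep(); rows(W((0,.042,.1)),115,30,5,5)
```

```text
t 2.18 pan mm [-29.1  -9.7 182.3] psi 99.3 tau 26.2 zerr [-0.067  0.006 -0.998] w 51.2 F [-0.3 -0.6 -0.2] T [0.011 0.181 0.006] j [  -2.  -36.  110.    1.   79. -101.]
[[0.5, -0.7, -3.2], [-0.85, 0.9, 1.61]]
[[0.2, -0.7, -3.1], [-0.88, 0.87, 1.61]]
[[0.2, -0.7, -3.1], [-0.9, 0.82, 1.62]]
[[0.3, -0.7, -3.1], [-0.92, 0.78, 1.63]]
[[0.3, -0.7, -3.1], [-0.95, 0.74, 1.64]]
```

Request:
servo_tool([
  [[0.4, -0.8, -3.3], [-0.9, 1.0, 1.6], 60],
  [[0.2, -0.8, -3.3], [-0.9, 1.0, 1.6], 60],
  [[0.2, -0.8, -3.3], [-0.9, 0.9, 1.6], 60],
  [[0.3, -0.8, -3.3], [-1.0, 0.9, 1.6], 60],
  [[0.3, -0.8, -3.3], [-1.0, 0.8, 1.6], 60],
])

```text
time: 2.6
ee_pos: [0.5618, 0.0878, 0.1601]
tool_rot: [[-0.764, -0.393, 0.512], [-0.454, 0.891, 0.008], [-0.459, -0.227, -0.859]]
wrist_force: [-0.0, -0.0, -0.1]
gripper_width: 0.0513
```

Run:
```python
from plan import *
rep(); rows(W((0,.042,.07)),115,30,4,5)
for n in("top","side"):
    im=robot.snapshot(n);im=im[140:260,230:410] if n=="top" else im[120:290,260:420]
    cv2.imwrite(f"pics/{n}1.png",cv2.resize(im,None,fx=3.5,fy=3.5,interpolation=cv2.INTER_CUBIC))
```

```text
t 2.6 pan mm [  1.7  54.4 100.1] psi 117.0 tau 30.8 zerr [ 0.014  0.007 -1.   ] w 51.3 F [-0.1 -0.  -0.1] T [-0.028  0.23  -0.043] j [   7.  -26.  111.   -4.   65. -109.]
[[0.3, 0.4, 0.5], [0.19, -0.26, 0.75]]
[[-0.1, 0.2, 0.5], [0.18, -0.26, 0.75]]
[[-0.1, 0.2, 0.5], [0.18, -0.26, 0.75]]
[[-0.1, 0.2, 0.5], [0.18, -0.26, 0.75]]
```

View pics/side1.png

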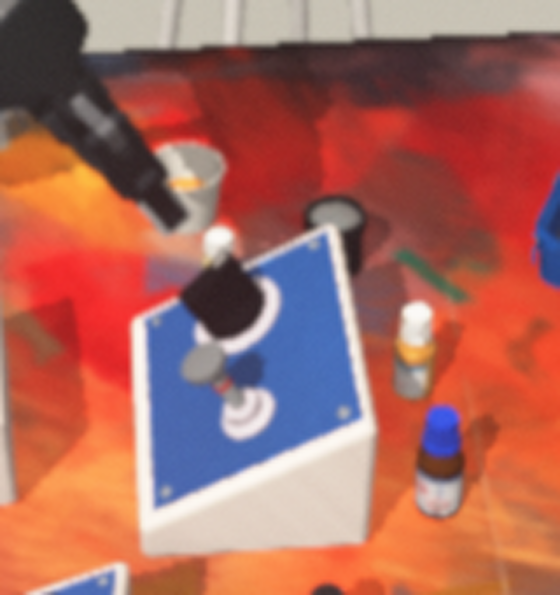

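View pics/top1.png

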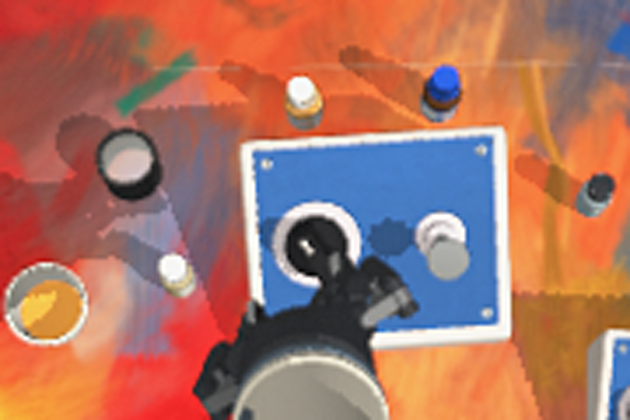

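Request:
servo_tool([
  [[0.3, 0.4, 0.5], [0.3, -0.4, 0.7], 60],
  [[-0.1, 0.2, 0.5], [0.3, -0.4, 0.8], 60],
  [[-0.1, 0.2, 0.5], [0.2, -0.4, 0.8], 60],
  [[-0.1, 0.2, 0.5], [0.1, -0.1, 0.8], 60],
])

```text
time: 3.03
ee_pos: [0.5747, 0.0706, 0.129]
tool_rot: [[-0.791, -0.362, 0.493], [-0.417, 0.909, -0.001], [-0.448, -0.206, -0.87]]
wrist_force: [0.3, -0.0, 0.9]
gripper_width: 0.0512
```

Run:
```python
from plan import *
rep(); rows(W((0,.042,.022)),115,30,5,5)
```

```text
t 3.03 pan mm [-2.6 37.2 66.8] psi 114.6 tau 29.6 zerr [-0.008 -0.001 -1.   ] w 51.2 F [ 0.8 -0.   0.7] T [-0.031  0.216  0.022] j [   5.  -23.  111.   -3.   62. -109.]
[[-0.0, -0.1, -0.1], [-0.09, 0.06, 0.89]]
[[0.0, -0.1, -0.1], [-0.09, 0.06, 0.89]]
[[0.0, -0.1, -0.1], [-0.09, 0.06, 0.89]]
[[0.0, -0.1, -0.1], [-0.09, 0.06, 0.89]]
[[0.0, -0.1, -0.1], [-0.09, 0.06, 0.9]]
```

Request:
servo_tool([
  [[0, -0.1, -0.1], [-0.1, 0.1, 0.9], 60],
  [[0, -0.1, -0.1], [-0.1, 0.1, 0.9], 60],
  [[0, -0.1, -0.1], [-0.1, 0.1, 0.9], 60],
  [[0, -0.1, 0], [-0.1, 0.1, 0.9], 60],
  [[0, 0, 0], [-0.1, 0.1, 0.6], 60],
])

```text
time: 3.45
ee_pos: [0.6003, 0.0745, 0.09]
tool_rot: [[-0.788, -0.361, 0.499], [-0.417, 0.909, 0.0], [-0.454, -0.208, -0.866]]
wrist_force: [-0.3, -0.0, -1.2]
gripper_width: 0.0515
```

Run:
```python
from plan import *
rep(); rows(W((0,.042,.023)),115,30,2,5)
```

```text
t 3.45 pan mm [ 0.  41.1 20.2] psi 114.6 tau 30.0 zerr [-0.001 -0.    -1.   ] w 51.5 F [-0.9 -0.  -0.8] T [ 0.014  0.307 -0.014] j [   5.  -17.  111.   -3.   56. -108.]
[[0.0, -0.0, -0.2], [-0.02, 0.04, -0.14]]
[[0.0, -0.0, -0.2], [-0.02, 0.04, -0.14]]
```

Raise slightly and close.

Request:
servo_tool([
  [[0, 0, 0], [0, 0, -0.4], 60],
  [[0, 0, 0], [0, 0.1, 0], 5],
  [[0, 0, 0], [0, 0, 0], 5],
  [[0, 0, 0], [0, 0, 0], 5],
  [[0, 0, 0], [0, 0, 0], 5],
], newtons=40)

```text
time: 3.87
ee_pos: [0.598, 0.0741, 0.0916]
tool_rot: [[-0.789, -0.361, 0.498], [-0.419, 0.908, -0.004], [-0.45, -0.212, -0.867]]
wrist_force: [5.1, -3.2, -6.5]
gripper_width: 0.013
```

Run:
```python
from plan import *
rep()
```

```text
t 3.87 pan mm [-1.2 40.8 22.7] psi 114.7 tau 29.8 zerr [-0.003 -0.004 -1.   ] w 13.0 F [ 1.2 -3.2 -8.2] T [-0.249 -0.008  0.042] j [   5.  -18.  111.   -4.   57. -108.]
```

Request:
servo_tool([
  [[0, 0, 2.5], [0, 0, 0], 5],
  [[0, 0, 2.5], [0, 0, 0], 5],
])

```text
time: 4.03
ee_pos: [0.5979, 0.0743, 0.0915]
tool_rot: [[-0.817, -0.29, 0.498], [-0.336, 0.942, -0.003], [-0.468, -0.17, -0.867]]
wrist_force: [2.7, 0.5, -3.6]
gripper_width: 0.0134
```

```bash
cat > r.py <<'E'
from plan import *
st=robot.state();psi,tau=cur(st)
print("t",round(st["time"],2),"pan",(pan(st["ee_pos"])*1000).round(1),"CW",round(115-psi,1),"zerr",(R.T@np.array(st["tool_rot"])[:,2]).round(3)[:2],"w",round(st["gripper_width"]*1000,1),"F",(R.T@np.array(st["wrist_force"])).round(1),"T",(R.T@np.array(st["ft_torque"])).round(3),"j6",np.degrees(st["joints"][5]).round(1),"tj6",round(st["joint_torque"][5],3))
E
python3 r.py
```

```text
t 4.03 pan [-1.3 41.  22.7] CW 5.4 zerr [-0.002 -0.003] w 13.4 F [ 0.5  0.5 -4.4] T [0.363 0.115 0.048] j6 -103.0 tj6 -0.764
```

Request:
servo_tool([
  [[0, 0, 2.5], [0, 0, 0], 5],
  [[0, 0, 2.5], [0, 0, 0], 5],
])

```text
time: 4.2
ee_pos: [0.5979, 0.0745, 0.0915]
tool_rot: [[-0.84, -0.214, 0.499], [-0.248, 0.969, -0.003], [-0.483, -0.126, -0.867]]
wrist_force: [2.8, -0.1, -3.0]
gripper_width: 0.0134
```

```bash
python3 r.py
```

```text
t 4.2 pan [-1.3 41.2 22.7] CW 10.6 zerr [-0.002 -0.003] w 13.4 F [ 0.9 -0.1 -4. ] T [ 0.181  0.099 -0.049] j6 -97.7 tj6 -0.719
```

Request:
servo_tool([
  [[0, 0, 2], [0, 0, 0], 5],
  [[0, 0, 2], [0, 0, 0], 5],
])

```text
time: 4.37
ee_pos: [0.5979, 0.0748, 0.0914]
tool_rot: [[-0.853, -0.151, 0.499], [-0.176, 0.984, -0.002], [-0.491, -0.09, -0.866]]
wrist_force: [3.9, 0.0, -3.0]
gripper_width: 0.0131
```

```bash
python3 r.py
```

```text
t 4.37 pan [-1.4 41.4 22.7] CW 14.9 zerr [-0.001 -0.002] w 13.1 F [ 1.9  0.  -4.5] T [0.163 0.111 0.012] j6 -93.5 tj6 -0.559
```

Request:
servo_tool([
  [[0, 0, 2], [0, 0, 0], 5],
  [[0, 0, 2], [0, 0, 0], 5],
])

```text
time: 4.53
ee_pos: [0.5979, 0.0749, 0.0915]
tool_rot: [[-0.862, -0.088, 0.5], [-0.103, 0.995, -0.002], [-0.497, -0.053, -0.866]]
wrist_force: [3.8, -0.1, -3.0]
gripper_width: 0.0134
```

```bash
python3 r.py
```

```text
t 4.53 pan [-1.4 41.6 22.7] CW 19.1 zerr [-0.    -0.002] w 13.4 F [ 1.8 -0.1 -4.5] T [0.246 0.064 0.048] j6 -89.3 tj6 -0.568
```

Request:
servo_tool([
  [[0, 0, 2], [0, 0, 0], 5],
  [[0, 0, 2], [0, 0, 0], 5],
])

```text
time: 4.7
ee_pos: [0.5979, 0.0751, 0.0915]
tool_rot: [[-0.865, -0.025, 0.501], [-0.03, 1.0, -0.001], [-0.5, -0.016, -0.866]]
wrist_force: [3.5, 0.3, -3.5]
gripper_width: 0.0134
```

```bash
python3 r.py
```

```text
t 4.7 pan [-1.4 41.7 22.7] CW 23.3 zerr [ 0.001 -0.001] w 13.4 F [ 1.3  0.3 -4.8] T [0.194 0.066 0.048] j6 -85.1 tj6 -0.569
```

Request:
servo_tool([
  [[0, 0, 2], [0, 0, 0], 5],
  [[0, 0, 2], [0, 0, 0], 5],
])

```text
time: 4.87
ee_pos: [0.5979, 0.0753, 0.0915]
tool_rot: [[-0.864, 0.038, 0.501], [0.044, 0.999, -0.001], [-0.501, 0.021, -0.865]]
wrist_force: [2.9, -0.6, -2.7]
gripper_width: 0.0134
```

```bash
python3 r.py
```

```text
t 4.87 pan [-1.4 41.9 22.7] CW 27.5 zerr [ 0.002 -0.001] w 13.4 F [ 1.1 -0.6 -3.8] T [0.264 0.057 0.227] j6 -80.9 tj6 -0.339
```

Request:
servo_tool([
  [[0, 0, 1.5], [0, 0, 0], 5],
  [[0, 0, 1.5], [0, 0, 0], 5],
])

```text
time: 5.03
ee_pos: [0.5979, 0.0755, 0.0915]
tool_rot: [[-0.861, 0.085, 0.502], [0.098, 0.995, -0.001], [-0.5, 0.049, -0.865]]
wrist_force: [3.4, -0.3, -3.5]
gripper_width: 0.0132
```

```bash
python3 r.py
```

```text
t 5.03 pan [-1.4 42.1 22.7] CW 30.6 zerr [ 0.002 -0.001] w 13.2 F [ 1.2 -0.3 -4.7] T [0.291 0.117 0.296] j6 -77.8 tj6 -0.058
```

Request:
servo_tool([
  [[0, 0, 1.5], [0, 0, 0], 5],
  [[0, 0, 1.5], [0, 0, 0], 5],
])

```text
time: 5.2
ee_pos: [0.5979, 0.0756, 0.0915]
tool_rot: [[-0.854, 0.131, 0.503], [0.151, 0.989, -0.001], [-0.497, 0.076, -0.864]]
wrist_force: [2.2, -0.3, -3.4]
gripper_width: 0.013
```

```bash
python3 r.py
```

```text
t 5.2 pan [-1.3 42.2 22.7] CW 33.7 zerr [ 0.003 -0.001] w 13.0 F [ 0.2 -0.3 -4. ] T [0.237 0.114 0.264] j6 -74.7 tj6 -0.198
```

Request:
servo_tool([
  [[0, 0, 1.5], [0, 0, 0], 5],
  [[0, 0, 1.5], [0, 0, 0], 5],
])

```text
time: 5.37
ee_pos: [0.5979, 0.0757, 0.0915]
tool_rot: [[-0.846, 0.177, 0.504], [0.205, 0.979, -0.0], [-0.493, 0.103, -0.864]]
wrist_force: [3.7, -0.2, -3.4]
gripper_width: 0.0136
```

```bash
python3 r.py
```

```text
t 5.37 pan [-1.3 42.3 22.7] CW 36.8 zerr [ 0.004 -0.   ] w 13.6 F [ 1.5 -0.2 -4.8] T [0.194 0.152 0.107] j6 -71.5 tj6 -0.338
```

Request:
servo_tool([
  [[0, 0, 1.5], [0, 0, 0], 5],
  [[0, 0, 1.5], [0, 0, 0], 5],
])

```text
time: 5.53
ee_pos: [0.598, 0.0758, 0.0915]
tool_rot: [[-0.834, 0.223, 0.504], [0.258, 0.966, -0.0], [-0.487, 0.13, -0.863]]
wrist_force: [3.6, -0.3, -3.4]
gripper_width: 0.0132
```

```bash
python3 r.py
```

```text
t 5.53 pan [-1.3 42.5 22.7] CW 39.9 zerr [ 0.005 -0.   ] w 13.2 F [ 1.4 -0.3 -4.8] T [0.153 0.136 0.022] j6 -68.4 tj6 -0.427
```

Request:
servo_tool([
  [[0, 0, 2], [0, 0, 0], 5],
  [[0, 0, 2], [0, 0, 0], 5],
])

```text
time: 5.7
ee_pos: [0.598, 0.076, 0.0915]
tool_rot: [[-0.815, 0.282, 0.505], [0.328, 0.945, 0.0], [-0.477, 0.166, -0.863]]
wrist_force: [3.9, 0.0, -3.7]
gripper_width: 0.0131
```

```bash
python3 r.py
```

```text
t 5.7 pan [-1.2 42.7 22.7] CW 44.1 zerr [0.006 0.   ] w 13.1 F [ 1.5  0.  -5.2] T [0.136 0.1   0.018] j6 -64.2 tj6 -0.579
```

Request:
servo_tool([
  [[0, 0, 2], [0, 0, 0], 5],
  [[0, 0, 2], [0, 0, 0], 5],
])

```text
time: 5.87
ee_pos: [0.5981, 0.0762, 0.0916]
tool_rot: [[-0.792, 0.341, 0.506], [0.396, 0.918, 0.001], [-0.464, 0.201, -0.862]]
wrist_force: [4.4, -0.3, -3.7]
gripper_width: 0.0131
```

```bash
python3 r.py
```

```text
t 5.87 pan [-1.1 42.8 22.7] CW 48.3 zerr [0.007 0.001] w 13.1 F [ 2.  -0.3 -5.4] T [0.133 0.107 0.061] j6 -60.0 tj6 -0.569
```

Request:
servo_tool([
  [[0, 0, 1.5], [0, 0, 0], 5],
  [[0, 0, 1.5], [0, 0, 0], 5],
])

```text
time: 6.03
ee_pos: [0.5982, 0.0763, 0.0917]
tool_rot: [[-0.772, 0.384, 0.507], [0.446, 0.895, 0.001], [-0.453, 0.227, -0.862]]
wrist_force: [4.0, -0.4, -3.9]
gripper_width: 0.0133
```

```bash
python3 r.py
```

```text
t 6.03 pan [-1.  43.  22.7] CW 51.5 zerr [0.008 0.001] w 13.3 F [ 1.5 -0.4 -5.4] T [0.179 0.043 0.206] j6 -56.9 tj6 -0.219
```

Request:
servo_tool([
  [[0, 0, 1.5], [0, 0, 0], 5],
  [[0, 0, 1.5], [0, 0, 0], 5],
])

```text
time: 6.2
ee_pos: [0.5982, 0.0764, 0.0917]
tool_rot: [[-0.75, 0.425, 0.508], [0.494, 0.87, 0.001], [-0.441, 0.251, -0.861]]
wrist_force: [3.9, -0.7, -4.0]
gripper_width: 0.0134
```

```bash
python3 r.py
```

```text
t 6.2 pan [-1.  43.1 22.7] CW 54.6 zerr [0.009 0.001] w 13.4 F [ 1.4 -0.7 -5.4] T [0.236 0.067 0.345] j6 -53.8 tj6 -0.054
```

Request:
servo_tool([
  [[0, 0, 1.5], [0, 0, 0], 5],
  [[0, 0, 1.5], [0, 0, 0], 5],
])

```text
time: 6.37
ee_pos: [0.5983, 0.0766, 0.0917]
tool_rot: [[-0.725, 0.464, 0.509], [0.539, 0.842, 0.001], [-0.428, 0.275, -0.861]]
wrist_force: [2.7, -0.1, -3.1]
gripper_width: 0.0129
```

```bash
python3 r.py
```

```text
t 6.37 pan [-0.9 43.2 22.7] CW 57.6 zerr [0.01  0.001] w 12.9 F [ 0.8 -0.1 -4.1] T [0.181 0.101 0.253] j6 -50.7 tj6 -0.181
```

Request:
servo_tool([
  [[0, 0, 1.5], [0, 0, 0], 5],
  [[0, 0, 1.5], [0, 0, 0], 5],
])

```text
time: 6.53
ee_pos: [0.5983, 0.0767, 0.0917]
tool_rot: [[-0.699, 0.502, 0.51], [0.584, 0.812, 0.001], [-0.413, 0.299, -0.86]]
wrist_force: [3.4, -0.5, -4.5]
gripper_width: 0.0133
```

```bash
python3 r.py
```

```text
t 6.53 pan [-0.9 43.3 22.7] CW 60.7 zerr [0.011 0.001] w 13.3 F [ 0.7 -0.5 -5.6] T [0.058 0.149 0.098] j6 -47.5 tj6 -0.317
```

Request:
servo_tool([
  [[0, 0, 1.5], [0, 0, 0], 5],
  [[0, 0, 1.5], [0, 0, 0], 5],
])

```text
time: 6.7
ee_pos: [0.5984, 0.0768, 0.0918]
tool_rot: [[-0.67, 0.539, 0.51], [0.628, 0.778, 0.002], [-0.396, 0.321, -0.86]]
wrist_force: [4.6, 0.0, -3.9]
gripper_width: 0.0134
```

```bash
python3 r.py
```

```text
t 6.7 pan [-0.7 43.4 22.7] CW 63.9 zerr [0.012 0.001] w 13.4 F [ 2.   0.  -5.7] T [0.096 0.18  0.043] j6 -44.4 tj6 -0.427
```

Request:
servo_tool([
  [[0, 0, 1.5], [0, 0, 0], 5],
  [[0, 0, 1.5], [0, 0, 0], 5],
])

```text
time: 6.87
ee_pos: [0.5985, 0.0769, 0.0918]
tool_rot: [[-0.639, 0.575, 0.511], [0.669, 0.743, 0.002], [-0.379, 0.343, -0.859]]
wrist_force: [4.6, 0.4, -3.5]
gripper_width: 0.0136
```

```bash
python3 r.py
```

```text
t 6.87 pan [-0.7 43.5 22.7] CW 67.0 zerr [0.013 0.002] w 13.6 F [ 2.2  0.4 -5.4] T [0.104 0.172 0.028] j6 -41.2 tj6 -0.421
```

Request:
servo_tool([
  [[0, 0, 2], [0, 0, 0], 5],
  [[0, 0, 2], [0, 0, 0], 5],
])

```text
time: 7.03
ee_pos: [0.5986, 0.077, 0.0919]
tool_rot: [[-0.595, 0.619, 0.512], [0.722, 0.692, 0.002], [-0.353, 0.371, -0.859]]
wrist_force: [4.8, -0.7, -2.7]
gripper_width: 0.0133
```

```bash
python3 r.py
```

```text
t 7.03 pan [-0.5 43.6 22.7] CW 71.2 zerr [0.014 0.002] w 13.3 F [ 2.8 -0.7 -4.7] T [0.078 0.227 0.012] j6 -37.1 tj6 -0.576
```

Request:
servo_tool([
  [[0, 0, 2], [0, 0, 0], 5],
  [[0, 0, 2], [0, 0, 0], 5],
])

```text
time: 7.2
ee_pos: [0.5987, 0.0771, 0.0919]
tool_rot: [[-0.548, 0.661, 0.513], [0.77, 0.638, 0.002], [-0.326, 0.396, -0.858]]
wrist_force: [4.7, -0.0, -4.0]
gripper_width: 0.0136
```

```bash
python3 r.py
```

```text
t 7.2 pan [-0.4 43.7 22.7] CW 75.4 zerr [0.015 0.002] w 13.6 F [ 2.  -0.  -5.8] T [0.163 0.083 0.157] j6 -32.9 tj6 -0.423
```

Request:
servo_tool([
  [[0, 0, 2], [0, 0, 0], 5],
  [[0, 0, 2], [0, 0, 0], 5],
])

```text
time: 7.37
ee_pos: [0.5989, 0.0772, 0.092]
tool_rot: [[-0.499, 0.698, 0.514], [0.814, 0.58, 0.002], [-0.297, 0.42, -0.858]]
wrist_force: [3.8, -0.2, -3.3]
gripper_width: 0.0132
```

```bash
python3 r.py
```

```text
t 7.37 pan [-0.2 43.8 22.7] CW 79.5 zerr [0.016 0.002] w 13.2 F [ 1.6 -0.2 -4.8] T [0.122 0.106 0.356] j6 -28.7 tj6 -0.209
```

Request:
servo_tool([
  [[0, 0, 2], [0, 0, 0], 5],
  [[0, 0, 2], [0, 0, 0], 5],
])

```text
time: 7.53
ee_pos: [0.599, 0.0773, 0.0921]
tool_rot: [[-0.447, 0.731, 0.515], [0.854, 0.52, 0.002], [-0.266, 0.441, -0.857]]
wrist_force: [3.7, 0.2, -3.3]
gripper_width: 0.013
```

```bash
python3 r.py
```

```text
t 7.53 pan [-0.1 44.  22.7] CW 83.6 zerr [0.017 0.002] w 13.0 F [ 1.5  0.2 -4.7] T [0.015 0.148 0.195] j6 -24.6 tj6 -0.385
```

Request:
servo_tool([
  [[0, 0, 2], [0, 0, 0], 5],
  [[0, 0, 2], [0, 0, 0], 5],
])

```text
time: 7.7
ee_pos: [0.5991, 0.0774, 0.0922]
tool_rot: [[-0.393, 0.761, 0.516], [0.889, 0.457, 0.002], [-0.234, 0.46, -0.857]]
wrist_force: [5.5, -1.0, -4.5]
gripper_width: 0.0132
```

```bash
python3 r.py
```

```text
t 7.7 pan [ 0.  44.  22.7] CW 87.8 zerr [0.018 0.002] w 13.2 F [ 2.6 -1.  -6.6] T [0.063 0.188 0.031] j6 -20.4 tj6 -0.574
```

Request:
servo_tool([
  [[0, 0, 2], [0, 0, 0], 5],
  [[0, 0, 2], [0, 0, 0], 5],
])

```text
time: 7.87
ee_pos: [0.5993, 0.0775, 0.0923]
tool_rot: [[-0.336, 0.788, 0.517], [0.921, 0.391, 0.002], [-0.2, 0.476, -0.856]]
wrist_force: [4.8, -0.5, -5.0]
gripper_width: 0.0135
```

```bash
python3 r.py
```

```text
t 7.87 pan [ 0.2 44.1 22.7] CW 92.0 zerr [0.019 0.002] w 13.5 F [ 1.7 -0.5 -6.7] T [ 0.037  0.222 -0.036] j6 -16.2 tj6 -0.565
```

Third click has passed; now the fourth.

Request:
servo_tool([
  [[0, 0, 2], [0, 0, 0], 5],
  [[0, 0, 2], [0, 0, 0], 5],
])

```text
time: 8.03
ee_pos: [0.5994, 0.0775, 0.0923]
tool_rot: [[-0.277, 0.81, 0.518], [0.947, 0.322, 0.002], [-0.165, 0.491, -0.856]]
wrist_force: [5.3, 0.1, -3.2]
gripper_width: 0.0133
```

```bash
python3 r.py
```

```text
t 8.03 pan [ 0.4 44.1 22.7] CW 96.2 zerr [0.02  0.002] w 13.3 F [ 3.   0.1 -5.4] T [0.014 0.236 0.019] j6 -12.0 tj6 -0.563
```

Request:
servo_tool([
  [[0, 0, 2], [0, 0, 0], 5],
  [[0, 0, 2], [0, 0, 0], 5],
])

```text
time: 8.2
ee_pos: [0.5996, 0.0776, 0.0924]
tool_rot: [[-0.217, 0.827, 0.518], [0.968, 0.252, 0.002], [-0.129, 0.502, -0.855]]
wrist_force: [4.9, -0.1, -4.2]
gripper_width: 0.0132
```

```bash
python3 r.py
```

```text
t 8.2 pan [ 0.6 44.2 22.7] CW 100.4 zerr [0.021 0.002] w 13.2 F [ 2.1 -0.1 -6.1] T [0.022 0.111 0.27 ] j6 -7.8 tj6 -0.358
```

Request:
servo_tool([
  [[0, 0, 2], [0, 0, 0], 5],
  [[0, 0, 2], [0, 0, 0], 5],
])

```text
time: 8.37
ee_pos: [0.5997, 0.0776, 0.0926]
tool_rot: [[-0.157, 0.84, 0.52], [0.983, 0.182, 0.002], [-0.093, 0.511, -0.854]]
wrist_force: [4.6, -0.2, -4.3]
gripper_width: 0.0135
```

```bash
python3 r.py
```

```text
t 8.37 pan [ 0.8 44.2 22.7] CW 104.5 zerr [0.023 0.002] w 13.5 F [ 1.8 -0.2 -6. ] T [-0.004  0.126  0.339] j6 -3.6 tj6 -0.228
```

Request:
servo_tool([
  [[0, 0, 2], [0, 0, 0], 5],
  [[0, 0, 2], [0, 0, 0], 5],
])

```text
time: 8.53
ee_pos: [0.5999, 0.0776, 0.0926]
tool_rot: [[-0.096, 0.848, 0.52], [0.994, 0.111, 0.002], [-0.056, 0.517, -0.854]]
wrist_force: [4.7, -0.5, -3.8]
gripper_width: 0.0133
```

```bash
python3 r.py
```

```text
t 8.53 pan [ 1.  44.2 22.7] CW 108.6 zerr [0.024 0.002] w 13.3 F [ 2.1 -0.5 -5.7] T [-0.044  0.221  0.161] j6 0.5 tj6 -0.412
```

Request:
servo_tool([
  [[0, 0, 2], [0, 0, 0], 5],
  [[0, 0, 2], [0, 0, 0], 5],
])

```text
time: 8.7
ee_pos: [0.6, 0.0776, 0.0927]
tool_rot: [[-0.034, 0.853, 0.521], [0.999, 0.039, 0.002], [-0.019, 0.521, -0.853]]
wrist_force: [6.0, 0.4, -3.5]
gripper_width: 0.0131
```

```bash
python3 r.py
```

```text
t 8.7 pan [ 1.1 44.2 22.7] CW 112.8 zerr [0.025 0.002] w 13.1 F [ 3.4  0.4 -6. ] T [-0.094  0.265  0.012] j6 4.7 tj6 -0.57
```

Request:
servo_tool([
  [[0, 0, 2], [0, 0, 0], 5],
  [[0, 0, 1], [0, 0, 0], 5],
  [[0, 0, 0], [0, 0, 0], 5],
])

```text
time: 8.95
ee_pos: [0.6001, 0.0776, 0.0928]
tool_rot: [[0.014, 0.853, 0.522], [1.0, -0.018, 0.002], [0.011, 0.522, -0.853]]
wrist_force: [4.7, 0.4, -3.8]
gripper_width: 0.0137
```

```bash
python3 r.py
```

```text
t 8.95 pan [ 1.3 44.2 22.7] CW 116.0 zerr [0.026 0.002] w 13.7 F [ 2.2  0.4 -5.7] T [-0.043  0.39  -0.007] j6 7.9 tj6 0.246
```

Request:
servo_tool([
  [[0, 0, 0], [0, 0, 0], 40],
  [[0, 0, 0], [0, 0, 0], 40],
  [[0, 0, 0], [0, 0, 0], 40],
  [[0, 0, 0], [0, 0, -1.5], 40],
  [[0, 0, 0], [0, 0, -2], 40],
])

```text
time: 9.37
ee_pos: [0.5805, 0.0776, 0.1204]
tool_rot: [[0.012, 0.855, 0.518], [1.0, -0.015, 0.002], [0.009, 0.518, -0.855]]
wrist_force: [-0.3, 0.4, 0.1]
gripper_width: 0.0339
```

```bash
python3 r.py
```

```text
t 9.37 pan [-2.  44.2 56.4] CW 115.9 zerr [0.021 0.001] w 33.9 F [-0.2  0.4  0.2] T [0.002 0.206 0.048] j6 7.8 tj6 0.005
```

Run:
```python
from plan import *
rows(W((0,.044,.10)),0,30,2,5);rows(W((0,-.042,.085)),0,30,5,5)
```

```text
[[0.6, -0.1, -0.4], [-0.0, 0.14, -2.18]]
[[0.6, -0.0, -0.4], [-0.01, 0.12, -2.18]]
[[0.2, -0.1, -0.2], [-1.72, 0.08, -0.57]]
[[0.2, -0.0, -0.2], [-1.72, 0.07, -0.57]]
[[0.2, -0.0, -0.2], [-1.72, 0.06, -0.57]]
[[0.2, -0.0, -0.2], [-1.72, 0.05, -0.57]]
[[0.2, -0.0, -0.2], [-1.72, 0.05, -0.57]]
```

Request:
servo_tool([
  [[-0.5, 0, 0], [0, 0.1, -2.2], 40],
  [[-0.5, 0, 0], [0, 0.1, -2.2], 0],
])

```text
time: 9.53
ee_pos: [0.5578, 0.0774, 0.1592]
tool_rot: [[0.012, 0.847, 0.531], [1.0, -0.014, 0.001], [0.009, 0.531, -0.847]]
wrist_force: [-0.1, 0.2, -0.3]
gripper_width: 0.023
```

Run:
```python
from plan import *
rep();rows(W((0,-.042,.085)),0,30,5,5)
```

```text
t 9.53 pan mm [ -2.1  44.1 101.4] psi -0.8 tau 32.1 zerr [ 0.036  0.001 -0.999] w 23.0 F [-0.2  0.2 -0.2] T [-0.02   0.196  0.021] j [  6. -28. 113.  -4.  64.   8.]
[[0.4, -0.1, -0.2], [-1.72, 0.06, 0.33]]
[[0.4, -0.0, -0.2], [-1.72, 0.05, 0.33]]
[[0.4, -0.0, -0.2], [-1.72, 0.05, 0.33]]
[[0.4, -0.0, -0.2], [-1.72, 0.05, 0.33]]
[[0.4, -0.0, -0.2], [-1.72, 0.05, 0.33]]
```

Request:
servo_tool([
  [[0.4, 0, -0.2], [-1.7, 0.1, 0.2], 0],
  [[0.4, 0, -0.2], [-1.7, 0.1, 0.2], 0],
  [[0.4, 0, -0.2], [-1.7, 0.1, 0.2], 0],
  [[0.4, 0, -0.2], [-1.7, 0.1, 0.2], 0],
  [[0.4, 0, -0.2], [-1.7, 0, 0.2], 0],
], newtons=60)

```text
time: 9.95
ee_pos: [0.5675, -0.0059, 0.1656]
tool_rot: [[-0.014, 0.856, 0.517], [1.0, 0.012, 0.007], [-0.0, 0.517, -0.856]]
wrist_force: [1.1, -0.3, -0.9]
gripper_width: 0.0002
```

Run:
```python
from plan import *
rep();rows(W((0,-.042,.08)),0,30,3,5)
for n in("top","side"):
    im=robot.snapshot(n);im=im[140:260,230:410] if n=="top" else im[120:290,260:420]
    cv2.imwrite(f"pics/{n}2.png",cv2.resize(im,None,fx=3.5,fy=3.5,interpolation=cv2.INTER_CUBIC))
```

```text
t 9.95 pan mm [  9.4 -39.2 102. ] psi 0.7 tau 31.1 zerr [ 0.02   0.007 -1.   ] w 0.2 F [ 0.5 -0.3 -1.3] T [0.033 0.297 0.022] j [ -6. -27. 111.   4.  65.  -8.]
[[0.4, -0.4, 0.2], [-0.09, -0.33, 0.73]]
[[0.4, 0.0, 0.2], [-0.09, -0.32, 0.73]]
[[0.4, 0.0, 0.2], [-0.09, -0.32, 0.73]]
```

View pics/side2.png

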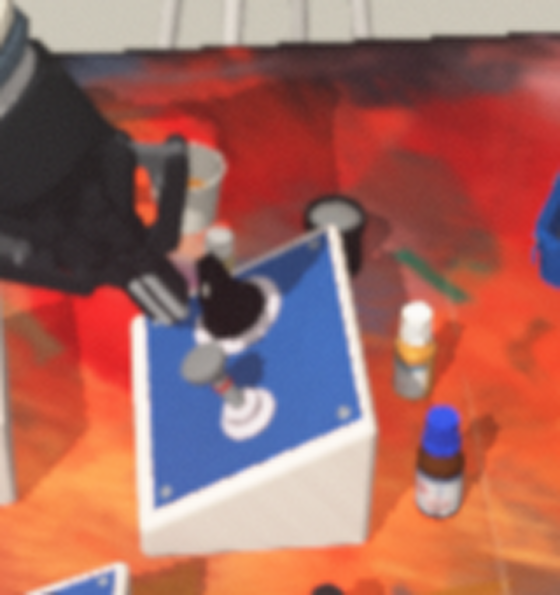

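View pics/top2.png

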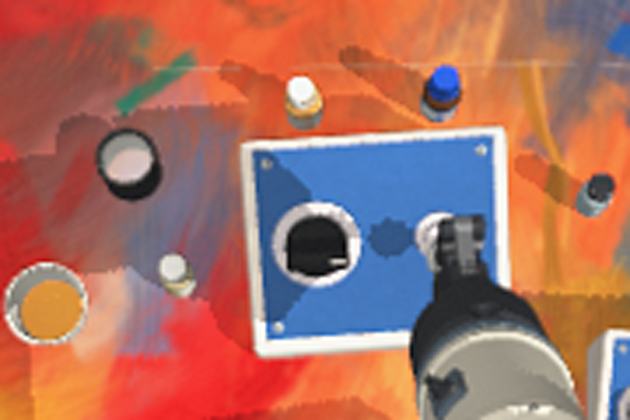

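Request:
servo_tool([
  [[0.4, -0.3, 0.2], [-0.1, -0.4, 0.9], 0],
  [[0.4, 0, 0.2], [-0.1, -0.4, 0.8], 0],
  [[0.4, 0, 0.2], [0, -0.3, 0.8], 0],
  [[0, 0, 0], [0, 0, 0.2], 0],
])

```text
time: 10.38
ee_pos: [0.5721, -0.008, 0.1346]
tool_rot: [[0.002, 0.867, 0.498], [1.0, -0.003, -0.0], [0.001, 0.498, -0.867]]
wrist_force: [-0.2, -0.3, -1.1]
gripper_width: -0.0003
```

Run:
```python
from plan import *
rep();rows(W((0,-.042,.06)),0,30,3,5)
```

```text
t 10.38 pan mm [ -2.1 -41.3  73. ] psi -0.1 tau 29.9 zerr [-0.002 -0.    -1.   ] w -0.3 F [-0.7 -0.3 -0.8] T [0.005 0.26  0.034] j [ -6. -25. 112.   3.  63.  -6.]
[[-0.0, 0.0, -0.0], [-0.02, 0.07, 0.43]]
[[-0.0, 0.0, -0.0], [-0.02, 0.07, 0.43]]
[[-0.0, 0.0, -0.0], [-0.02, 0.07, 0.43]]
```

Request:
servo_tool([
  [[0, 0, 0], [0, 0.1, 0.4], 0],
  [[0, 0, 0], [0, 0.1, 0.4], 0],
  [[0, 0, 0], [0, 0, 0.4], 0],
])

```text
time: 10.63
ee_pos: [0.58, -0.0062, 0.1229]
tool_rot: [[-0.0, 0.868, 0.496], [1.0, -0.0, 0.001], [0.001, 0.496, -0.868]]
wrist_force: [-0.8, -1.4, 2.1]
gripper_width: 0.0002
```

```bash
python3 r.py
```

```text
t 10.63 pan [ -1.1 -39.6  58.8] CW 115.0 zerr [-0.004  0.001] w 0.2 F [ 0.4 -1.4  2.3] T [-0.164  0.24  -0.01 ] j6 -6.4 tj6 0.002
```

Request:
servo_tool([
  [[0, 0, 0], [0, 0, 0.4], 0],
  [[0, 0, 0], [0, 0, 0.3], 0],
])

```text
time: 10.8
ee_pos: [0.584, -0.006, 0.1162]
tool_rot: [[-0.001, 0.868, 0.496], [1.0, 0.001, 0.001], [0.0, 0.496, -0.868]]
wrist_force: [-1.1, -1.6, 0.8]
gripper_width: 0.0002
```

```bash
python3 r.py
```

```text
t 10.8 pan [ -1.  -39.4  51.1] CW 115.0 zerr [-0.004  0.   ] w 0.2 F [-0.6 -1.6  1.2] T [-0.17   0.364 -0.036] j6 -6.4 tj6 -0.003
```

Request:
servo_tool([
  [[0, 0, 0], [0, 0, 0.3], 0],
  [[0, 0, 0], [0, 0, 0.2], 0],
])

```text
time: 10.97
ee_pos: [0.5869, -0.0061, 0.1113]
tool_rot: [[-0.001, 0.868, 0.496], [1.0, 0.001, 0.001], [0.0, 0.496, -0.868]]
wrist_force: [-1.2, -0.5, 0.7]
gripper_width: 0.0
```

```bash
python3 r.py
```

```text
t 10.97 pan [ -1.  -39.4  45.4] CW 115.0 zerr [-0.004  0.   ] w 0.0 F [-0.7 -0.5  1.2] T [-0.142  0.3   -0.007] j6 -6.4 tj6 -0.002
```

Request:
servo_tool([
  [[0, 0, 0], [0, 0, 0.2], 0],
])

```text
time: 11.05
ee_pos: [0.588, -0.0061, 0.1095]
tool_rot: [[-0.001, 0.868, 0.496], [1.0, 0.0, 0.001], [0.0, 0.496, -0.868]]
wrist_force: [-2.6, -0.7, 2.4]
gripper_width: 0.0
```

```bash
python3 r.py
```

```text
t 11.05 pan [ -0.9 -39.5  43.3] CW 115.0 zerr [-0.004  0.   ] w 0.0 F [-1.  -0.7  3.4] T [-0.111  0.422  0.035] j6 -6.4 tj6 -0.004
```

Request:
servo_tool([
  [[0, 0, 0], [0, 0, 0.15], 0],
])

```text
time: 11.13
ee_pos: [0.5888, -0.0061, 0.1084]
tool_rot: [[-0.001, 0.868, 0.496], [1.0, 0.0, 0.001], [0.0, 0.496, -0.868]]
wrist_force: [-7.5, -0.0, 6.9]
gripper_width: -0.0001
```

```bash
python3 r.py
```

```text
t 11.13 pan [ -0.8 -39.5  41.9] CW 115.0 zerr [-0.004  0.   ] w -0.1 F [-3.1 -0.   9.7] T [-0.132  0.842 -0.001] j6 -6.4 tj6 -0.012
```

Request:
servo_tool([
  [[0, 0, 0], [0, 0, 0.06], 0],
  [[0, 0, 0], [0, 0, 0.03], 0],
])

```text
time: 11.3
ee_pos: [0.5889, -0.0061, 0.1083]
tool_rot: [[-0.001, 0.869, 0.495], [1.0, 0.0, 0.001], [0.0, 0.495, -0.869]]
wrist_force: [-5.1, -0.9, 3.3]
gripper_width: -0.0001
```

```bash
python3 r.py
```

```text
t 11.3 pan [ -0.8 -39.5  41.8] CW 115.0 zerr [-0.005  0.001] w -0.1 F [-2.8 -0.9  5.4] T [-0.153  0.837 -0.005] j6 -6.4 tj6 -0.011
```

Request:
servo_tool([
  [[0, 0, 0], [0, 0, 0.02], 0],
  [[0, 0, 0], [0, 0, 0.02], 0],
  [[0, 0, 0], [0, 0, 0.02], 0],
  [[0, 0, 0], [0, 0, 0.02], 0],
])

```text
time: 11.63
ee_pos: [0.5887, -0.0061, 0.1084]
tool_rot: [[-0.001, 0.869, 0.495], [1.0, 0.0, 0.001], [0.0, 0.495, -0.869]]
wrist_force: [-5.0, -0.7, 4.4]
gripper_width: -0.0
```

```bash
python3 r.py
```

```text
t 11.63 pan [ -0.8 -39.5  42. ] CW 115.0 zerr [-0.006  0.001] w -0.0 F [-2.1 -0.7  6.3] T [-0.122  0.674  0.009] j6 -6.4 tj6 -0.01
```

Request:
servo_tool([
  [[0, 0, 0], [0, 0, 0.13], 0],
  [[0, 0, 0], [0, 0, 0.1], 0],
])

```text
time: 11.8
ee_pos: [0.5895, -0.0061, 0.1076]
tool_rot: [[-0.001, 0.869, 0.494], [1.0, 0.001, 0.001], [0.0, 0.494, -0.869]]
wrist_force: [-12.0, 1.0, 9.0]
gripper_width: -0.0001
```

```bash
python3 r.py
```

```text
t 11.8 pan [ -0.6 -39.5  40.8] CW 115.0 zerr [-0.007  0.001] w -0.1 F [-5.9  1.  13.8] T [-0.087  1.397 -0.018] j6 -6.4 tj6 -0.022
```

Request:
servo_tool([
  [[0, 0, 0], [0, 0, 0.08], 0],
  [[0, 0, 0], [0, 0, 0.08], 0],
  [[0, 0, 0], [0, 0, 0.08], 0],
  [[0, 0, 0], [0, 0, 0.08], 0],
])

```text
time: 12.13
ee_pos: [0.5895, -0.0061, 0.1076]
tool_rot: [[-0.001, 0.871, 0.492], [1.0, 0.001, 0.001], [-0.0, 0.492, -0.871]]
wrist_force: [-11.5, 0.1, 7.2]
gripper_width: -0.0002
```

```bash
python3 r.py
```

```text
t 12.13 pan [ -0.6 -39.5  40.8] CW 114.9 zerr [-0.009  0.   ] w -0.2 F [-6.4  0.1 11.9] T [-0.078  1.349  0.013] j6 -6.4 tj6 -0.021
```

Request:
servo_tool([
  [[0, 0, 0], [0, 0, -0.2], 0],
  [[0, 0, 0], [0, 0, -1], 0],
  [[0, 0, 0], [0, 0, -2.5], 0],
  [[0, 0, 0], [0, 0, -3.5], 0],
  [[0, 0, 0], [0, 0, -3.5], 0],
])

```text
time: 12.55
ee_pos: [0.5331, -0.0054, 0.1935]
tool_rot: [[-0.002, 0.878, 0.478], [1.0, 0.0, 0.003], [0.003, 0.478, -0.878]]
wrist_force: [0.3, 0.8, 1.0]
gripper_width: -0.0003
```

Request:
servo_tool([
  [[0, 0, 0], [0, 0, -3.5], 0],
  [[0, 0, 0], [0, 0, -2], 0],
  [[0, 0, 0], [0, 0, 0], 0],
])

```text
time: 12.8
ee_pos: [0.505, -0.0051, 0.2539]
tool_rot: [[-0.002, 0.871, 0.491], [1.0, 0.001, 0.003], [0.002, 0.491, -0.871]]
wrist_force: [0.8, 0.1, 0.3]
gripper_width: 0.0001
```

```bash
python3 r.py
python3 - <<'E'
from plan import *
for n in("top","side"):
    im=robot.snapshot(n);cv2.imwrite(f"pics/{n}3f.png",im);im=im[140:260,230:410] if n=="top" else im[180:290,280:390]
    cv2.imwrite(f"pics/{n}3.png",cv2.resize(im,None,fx=4.4 if n=="top" else 5.4,fy=4.4 if n=="top" else 5.4,interpolation=cv2.INTER_CUBIC))
for z in(.012,.031,.035,.039):print(z,proj("side",W((0,-.042,z))))
E
```

```text
t 12.8 pan [ -0.6 -38.5 209.8] CW 114.9 zerr [-0.011  0.003] w 0.1 F [ 0.8  0.1 -0.1] T [-0.034  0.215 -0.024] j6 -6.6 tj6 -0.01
0.012 [[327.71857547 234.92707661]]
0.031 [[322.95599229 229.4607839 ]]
0.035 [[321.93733419 228.29139662]]
0.039 [[320.91301913 227.11543923]]
```

View pics/side3.png

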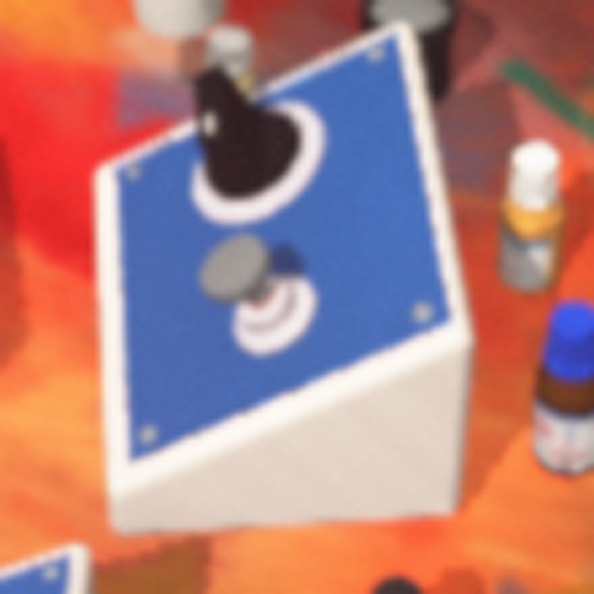

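View pics/top3.png

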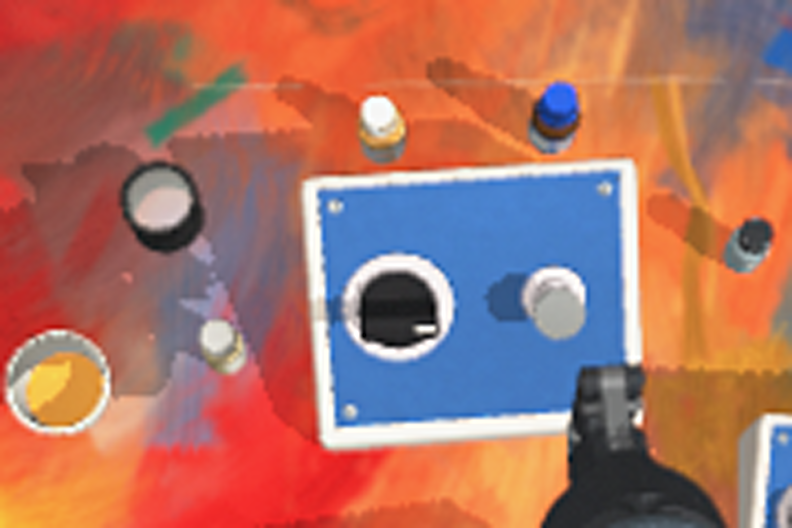

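The side view shows the cap at (323,229) and the red just showing at the collar rim. I'll measure the cap's travel more precisely as a cross-check.

Run:
```python
from plan import *
def capc(f,g):
    hsv=cv2.cvtColor(cv2.imread(f),cv2.COLOR_BGR2HSV);m=cv2.inRange(hsv,(0,0,90),(179,60,185))
    n,l,s,ce=cv2.connectedComponentsWithStats(m,connectivity=4);z=[(np.hypot(*(ce[i]-g)),i) for i in range(1,n) if 40<s[i,4]<400]
    d,i=min(z);return ce[i],s[i]
# map along axis using side projection
zs=np.linspace(.02,.07,201);A=np.array([proj("side",W((0,-.042,z)))[0] for z in zs]);B=np.array([proj("top",W((0,-.042,z)))[0] for z in zs])
for nm,f,g,C in(("side","pics/side0.png",(317,223),A),("side","pics/side3f.png",(323,229),A),("top","pics/top0.png",(357,213.5),B),("top","pics/top3f.png",(356.5,210),B)):
    ce,s=capc(f,np.array(g));k=np.linalg.norm(C-ce,axis=1).argmin();print(f,ce.round(2),s,"z",zs[k].round(4),"off",(ce-C[k]).round(2))
im=cv2.imread("pics/side3f.png").astype(int);print((im[225:242,318:340,2]-im[225:242,318:340,1]))
for z in(.008,.012,.016):print(z,proj("side",W((0,-.042,z))),)
```

```text
pics/side0.png [319.16 222.54] [312 213  19  18 149] z 0.0508 off [ 1.29 -1.08]
pics/side3f.png [324.26 230.1 ] [317 224  19  13 144] z 0.0275 off [ 0.42 -0.37]
pics/top0.png [357.11 213.21] [351 207  13  13 119] z 0.049 off [-0.07  0.01]
pics/top3f.png [356.09 210.39] [350 204  13  13 116] z 0.0275 off [-0.12  0.05]
[[-28 -19  -8  -2   3   6   6   7   4   4  -2 -15 -24 -24 -22 -23 -29 -34
  -36 -35 -36 -36]
 [-21 -10   1   5   5   6   6   6   6   5   4  -5 -12 -12 -14 -15 -23 -30
  -35 -35 -35 -35]
 [-11  -1   5   6   6   6   5   6   6   5   6   1  -6 -11 -11 -11 -13 -22
  -30 -35 -34 -34]
 [ -2   5   7   6   5   7   6   5   5   6   6   5  -2  -9 -10 -11 -11 -17
  -28 -34 -34 -35]
 [  2   5   7   7   7   6   6   5   6   6   6   5  -3  -9  -9 -10 -10 -14
  -26 -33 -35 -36]
 [  4   7   7   6   5   5   5   6   7   7   8   7   2  -1  -4  -4  -5 -11
  -22 -32 -34 -36]
 [  5   7   5   7   5   6   6   7   7   7   9   9  10   9   9   7   6   3
   -8 -23 -32 -34]
 [  4   6   7   6   5   7   6   6   7   9  10  12  17  18  15  13  13  13
    7  -8 -26 -35]
 [  0   6   6   6   6   6   7   9   9
[... 208 characters left out ...]
16  15  15  10
    8  11  -1 -24]
 [-27 -23 -18 -16 -11  -4   9  18  32  40  37  31  18  12  16  15  17   9
    9  12  -1 -23]
 [-28 -29 -27 -26 -24  -8   9  13  23  30  27  17  11  14  15  15  15   8
    8  11  -6 -27]
 [-29 -28 -29 -30 -24  -6   9   9  11  11  11  11  13  15  16  15  10   9
    7   7 -14 -32]
 [-29 -30 -30 -28 -21  -3   9  14  15  14  15  16  16  15  15  11   8   8
   11  -3 -23 -32]
 [-28 -29 -29 -29 -20  -3   9  15  16  15  15  16  15  15   9   8   8   9
    6 -13 -31 -34]
 [-29 -28 -29 -30 -22  -4   9  12  15  15  15  15  12   9   8   8  10   8
   -5 -24 -32 -34]]
0.008 [[328.70546678 236.05958225]]
0.012 [[327.71857547 234.92707661]]
0.016 [[326.72625133 233.78826494]]
```

Travel measured from the top camera is 21.5 mm. Three clicks allow at most 18 mm and five need at least 23 mm, so only four clicks fit (19–22 mm). The red ring shows right at the collar's rim and the bystanders look unmoved.

```bash
python3 -c "
from station import robot
print(robot.sign_off())"
```

```text
the job is handed in; nothing more can be done
None
```

I turned the knob clockwise through its free play and exactly four clicks in a single grasp, pressed the plunger down onto its stop, and handed the job in at about 13 s. The hand-in gives no verdict, so the result rests on my own checks.

- **Clicks:** I felt four separate resistance humps, about 24° apart. The torque rose to about 0.35 N m and then faded each time. I stopped in the loose zone after the fourth, at 116° of turn on the tool.
- **Press:** The plunger bottomed with the fingertips about 35 mm above the panel, which is the four-click depth. I held it at about 12–14 N for roughly 0.4 s, yielding about 2.4 mm, then backed straight out.
- **Last pictures:** The plunger's travel measured about 21.5 mm from the top camera, and only four clicks fit that. The red ring shows at the collar's rim and the bystanders look where they were. The gripper was well clear of everything.
- **Disagreement:** The absolute cap height read from the pictures came out about 4–8 mm low, both before and after pressing. I put this down to the blob including the side of the cap plus calibration error. I relied on the travel and the contact height instead.

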